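Scan an evidence case with the clamped code scanner

TASK

Take the case with the blue band out of the sloping rack and stand it upright on its thin edge on the scan station's black pad, within the yellow corner marks, with its striped label facing the scanner. Let go of it, then squeeze the orange trigger fully in against the scanner's grip, hold it for about half a second, and release it, leaving the case standing there. Never squeeze the trigger before the case is in place, and leave the orange-banded case, the tape roll and the glue stick where they are.

Things in the scene. Friction and masses are not known exactly. Their poses are not given: they have to be found in the camera images.
- case_blue: flat white case with a blue band at its top, 22 thick (x) x 90 wide (y) x 130 mm tall (z), 0.12 kg. Origin: centre of its foot (22 x 90 mm thin edge); z runs to the banded top; striped label on its -x face. Starts in one of the rack's two places, leaning 32 degrees from vertical; its top 57 mm stand clear of the rack, so take it there across its 22 mm thickness, along its own slope.
- case_orange: the same case with an orange band, in the other place of the rack (109 mm centre to centre); stays there.
- rack: fixed black rack, 100 x 222 mm. Origin: underside, below the cases' feet. Cases lean back to its +x, labels to -x and up, feet 34 mm above the desk at x = 0, y = +-54.5 mm. Measured along the cases' slope: a 12 mm lip before the foot, 4 mm thin dividers 28 mm high beside the cases, a back plate that reaches 73 mm up behind them.
- station: fixed scan station: base plate 120 (x) x 335 mm (y -70 to +265), 10 mm thick. Origin: underside, below the pad's centre. A scanner clamped on its side aims along -y at the pad: aiming line at x = 0, 95 mm above the desk; head 62 mm across from y = +119 (nose) to +236, top at about 135 mm; clamp post at x = +30 to +46, y = +163 to +193.
- pad (a point): centre of the top of the station's black rubber pad, 110 (x) x 70 mm (y), 20 mm above the desk; axes as the station's. Yellow corner marks outline where the case's 90 (along x) x 22 mm (along y) foot belongs. The scanner is on its +y side.
- scanner_grip: fixed grip, 30 mm across (its z), x from -62 to the head at +32 mm. Origin: mid-grip at the best place to squeeze, 68 mm above the desk. x runs up to the head, 30 degrees to the horizontal; approach from +z (30 degrees off vertical), squeeze along y: grip back at y = +16.5, trigger's outer face at y = -32 (48.5 mm over both, 38 squeezed). Fingers have 40 mm of room below.
- trigger (a joint): the orange sprung trigger, hinged near the head: 0 released, 0.33 rad fully squeezed; about 9 N at the trigger pad when fully in; springs back.
- trigger_pad (a point): middle of the trigger's outer face, 32 mm from its hinge; moves with the trigger (46 mm long, 17 mm wide); axes as the grip's.
- tape_roll: roll of brown tape lying flat, 96 mm across, 48 mm high, loose; origin at its underside centre. Leave alone.
- glue_stick: yellow and white glue stick standing, 22 mm across, 90 mm high, loose; origin at its underside centre. Leave alone.

How it is judged:
By the outcome, as a careful person would: the job done as asked, in the order asked, and still so for the second after the job is handed in, with the robot touching nothing.
It also fails if it takes over 48 s, if anything falls off the work surface, if the arm or the gripper's body presses on something with over 40 N, if the wrist force passes 120 N, or if a joint passes its speed limit or range.

ROBOT

A 6-joint arm with a two-finger parallel gripper is mounted at the origin on a cart in front of the work surface, level with it; the furniture and walls round the work are solid. World frame = base frame: x ahead of the robot, y to its left, z up, the work surface at z = 0. Lengths are in m, angles in degrees, forces in N, time in s.
With the tool pointing down it reaches from about 0.225 to 0.725 m from the base axis. Payload 3.1 kg.
Tool frame: the origin (TCP) lies at the very end of the fingers, on their centre line; the grasp point (between the pads) lies 19 mm behind it; z points along the fingers, y is the line along which they close (so a half turn about z gives the same grasp; the last joint's range is limited). The gripper opens to 85 mm and grips with 20 to 120 N. Pads are 22 mm wide; open, the fingers measure 114 mm over their backs; the gripper's body (76 mm by 85 mm) begins 54 mm behind the grasp point. The pads swing forward as they close: fully open they stand 13 mm farther back than shut.
Start: joints at [-74.76, 2.75, 5.684, 92.934, 0, 82.678], TCP at [0.201, -0.485, 0.204] pointing down, gripper open.
Joint ranges: [-166.93, 166.93], [-56.73, 111.36], [-69.38, 81.34], [-121.58, 131.49], [-85.45, 84.26], [-180, 180]. Speed limits (degrees/s): [159.86, 159.86, 180, 180, 180, 180].

INTERFACE

Orientations are given as a 3x3 rotation matrix whose columns are the frame's x, y, z axes.
In Python, from bench import bot gives the robot as it stands. The module is installed in compiled form; this text tells all that it offers.
- The arm moves only by the tool apply_moves, never from a script. Its argument "plan" is a list of rows, each a list of 3 entries, a list of its own where there are three numbers: the turn, a rotation vector about the tool's x, y, z as a fraction of full scale, then the shift along the tool's x, y, z as a fraction of full scale, then the opening, from -1 (shut) to 1 (fully open). In form: [[[ax, ay, az], [dx, dy, dz], fingers], ...]. A call has 1 to 5 rows; each row shifts and turns the commanded pose from where the row before left it, along the tool's axes as they then stand; what a row does not reach is not made up. Full scale, the value 1, is 0.04 m for a shift and 120 degrees for a turn. A row lasts 1/12 s, in which the tool goes at most 41.7 mm and 7.16 degrees, less where a joint would pass 70% of its speed; a pose out of reach is approached as far as the arm can. A call with a number of a shift or a turn outside -1 to 1 is refused whole. A call with a gripper value outside its range is refused whole. The fingers move at their own pace and stop on an object; "force" is the grip in N (left out, the last holds). Time passes only in rows, so rows that do not move let the fingers close. It gives the time, the measured TCP pose, the force, the opening and the grip force at its end, in the units of the state.
- bot.state(): the state, without advancing time (a new reading comes with each control period).
- bot.grab_frame(name): name is "scene" or "top"; returns a dict with "color" (400x640x3 uint8, red, green, blue), "depth" (400x640 float32, m along the optical axis (not along the pixel's ray), 0 where there is no reading), "K" (3x3 intrinsics, pixels), "D" ([k1, k2, p1, p2, k3] as OpenCV has them; the pictures are not rectified), "T" (4x4, takes a point from camera to world coordinates). Camera axes: x right, y down, z forward; pixel columns grow to the right and rows downward; lengths in m; the calibration is good to about 2 mm. A picture is of the moment at which its call begins.
- bot.hand_in(): hands the job in; it is judged then, once.
The state is a dict: "clock": time; "qpos": joint angles; "joint_vel": joint speeds; "tau": joint torques, N m; "tcp_pos": TCP position; "ee_rot": TCP orientation; "contact_force": force on the tool from outside, world axes, zero at the start; "ft_torque": the same for the moment, N m; "grip_width": finger opening in m; "grasp_force": force on a finger pad.
Only numpy, scipy, OpenCV 4.12 (cv2) and the standard library are available. Lean on these libraries where they do the work, as an engineer would, in place of code of your own. Each camera call takes 0.05 s, during which the arm holds its last target. There are 200 camera calls.

## Working session

There is one attempt and no reset: what is moved stays moved. The work goes in short steps, Python scripts to look and compute and a tool call to move; the robot and the scene stay as the last step left them, time stands still between calls to the robot, and variables do not carry over. Pictures are saved under pics/ and viewed, at most 10 in all, crops included, and the job is handed in when it is done.

Besides the shell and the picture viewer there is one more tool, called after ">>>" by a JSON object that holds its "method" and its "body". apply_moves: Moves the arm, as the interface text tells. Its arguments: {"type":"object","properties":{"plan":{"type":"array","items":{"type":"array"}},"force":{"type":"number"}},"required":["plan"]}

```bash
mkdir -p pics
python3 - <<'E'
from bench import bot
import cv2,numpy as np
s=bot.state();print(s)
for n in("scene","top"):
    f=bot.grab_frame(n);np.savez(f"pics/{n}.npz",**f);cv2.imwrite(f"pics/{n}.png",f["color"][...,::-1]);print(f["K"],f["D"],f["T"])
E
```

```text
{'clock': 0.0, 'qpos': array([-7.47609733e+01,  2.79235344e+00,  5.59146400e+00,  9.29339608e+01,
       -1.06778288e-03,  8.26769303e+01]), 'joint_vel': array([ 0.05267931,  0.05426409, -0.05305609, -0.01427689,  0.00822652,
       -0.09239002]), 'tau': array([-6.28217203e-04, -3.38778877e+01,  3.20016682e+01,  2.00037332e-02,
       -1.87143314e-04,  6.01990052e-06]), 'tcp_pos': array([ 0.20123087, -0.48416683,  0.20232084]), 'ee_rot': array([[ 9.23464324e-01,  3.83683771e-01, -6.36610591e-04],
       [ 3.83684196e-01, -9.23461587e-01,  2.26592217e-03],
       [ 2.81512136e-04, -2.33675571e-03, -9.99997230e-01]]), 'contact_force': array([-0.46532899, -0.09668827,  0.15703395]), 'ft_torque': array([-0.04751976, -0.02002346,  0.05626753]), 'grasp_force': 0.0, 'grip_width': 0.08529277037885749}
[[520.52656048   0.         318.71296135]
 [  0.         520.52656048 200.72631831]
 [  0.           0.           1.        ]] [-0.10272958  0.          0.          0.          0.        ] [[-0.77009364 -0.49203847  0.40602209  0.07720155]
 [-0.63787947  0.58584873 -0.49989104  0.69222818]
 [ 0.00809809 -0.64395606 -0.76501962  0.9766109 ]
 [ 0.          0.          0.          1.        ]]
[[443.50804137   0.         314.46815178]
 [  0.         443.50804137 205.64675835]
 [  0.           0.           1.        ]] [-0.08347831  0.          0.          0.          0.        ] [[ 2.70381844e-02 -9.86392141e-01  1.62171144e-01  3.22732351e-01]
 [-9.99629231e-01 -2.72016286e-02  1.21283520e-03  7.49292778e-02]
 [ 3.21498812e-03 -1.62143809e-01 -9.86761901e-01  1.31781102e+00]
 [ 0.00000000e+00  0.00000000e+00  0.00000000e+00  1.00000000e+00]]
```

View pics/scene.png

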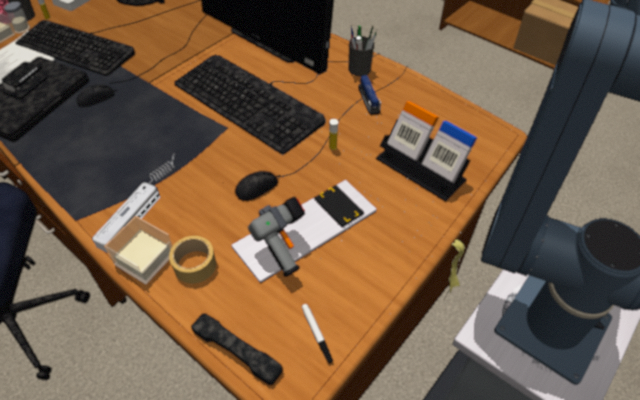

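View pics/top.png

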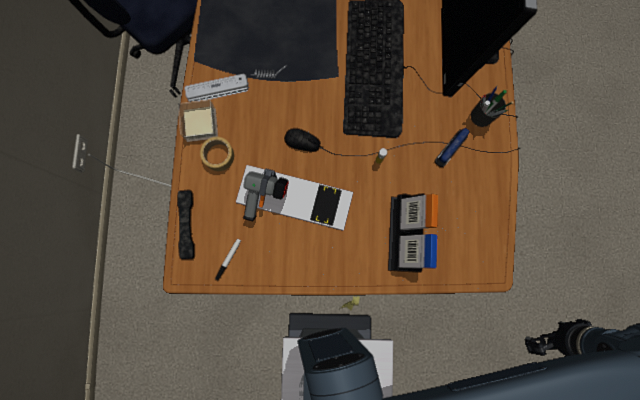

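The scene view shows the blue case at (452,150), the orange case at (413,125), the pad marks at (340,205) and the trigger at (287,241). In the top view, blue is at (418,250) with its band to the right, the pad is at (327,203), the scanner at (265,188) and the grip runs down to (250,212). The cases lean towards world −y.

```bash
cat > h.py <<'E'
import numpy as np,cv2
def load(n): return dict(np.load(f"pics/{n}.npz"))
def rays(f,uv):
    p=cv2.undistortPoints(np.float64(uv).reshape(-1,1,2),f["K"],f["D"])[:,0]
    return np.c_[p,np.ones(len(p))]
def onplane(f,uv,z):
    d=rays(f,uv)@f["T"][:3,:3].T;o=f["T"][:3,3]
    return o+d*((z-o[2])/d[:,2])[:,None]
def cloud(f,m):
    v,u=np.nonzero(m&(f["depth"]>0))
    P=rays(f,np.c_[u,v])*f["depth"][v,u][:,None]
    return P@f["T"][:3,:3].T+f["T"][:3,3]
def hsv(f,lo,hi,box):
    m=cv2.inRange(cv2.cvtColor(f["color"],cv2.COLOR_RGB2HSV),lo,hi)>0
    b=np.zeros_like(m);x0,y0,x1,y1=box;b[y0:y1,x0:x1]=1;return m&b
E
python3 - <<'E'
from h import *
np.set_printoptions(precision=4,suppress=True)
B={"scene":dict(blue=(425,110,490,190),orange=(395,90,445,140),yel=(305,175,370,230),trig=(270,225,300,255),white=(225,175,380,285)),
"top":dict(blue=(415,225,445,275),orange=(415,185,445,235),yel=(305,180,345,228),trig=(235,165,300,225),white=(230,160,360,235))}
C=dict(blue=((105,140,60),(125,255,255)),orange=((5,170,120),(18,255,255)),yel=((22,120,90),(35,255,255)),trig=((3,170,100),(15,255,255)),white=((0,0,150),(180,50,255)))
for n in B:
    f=load(n)
    for k in B[n]:
        m=hsv(f,*C[k],B[n][k]);P=cloud(f,m);v,u=np.nonzero(m)
        if len(P)<3: print(n,k,len(P),len(v));continue
        print(n,k,len(P),"uv",u.mean(),v.mean(),"med",np.median(P,0),"lo",np.percentile(P,3,0),"hi",np.percentile(P,97,0))
        if k=="yel":
            c,_,st,ce=cv2.connectedComponentsWithStats(m.astype(np.uint8))[0:4]
            Q=onplane(f,np.c_[u,v],.02)
            r=cv2.minAreaRect(np.float32(Q[:,:2]*1000));print("  rect",r,"n",c);print(onplane(f,ce[1:],.02)[:,:2],st[1:,4])
        if k=="white":
            Q=onplane(f,np.c_[u,v],.01);print("  rect",cv2.minAreaRect(np.float32(Q[:,:2]*1000)))
        if k in("blue","orange"):
            c=P.mean(0);w=np.linalg.svd(P-c,full_matrices=False)[2];print("  axes",w.ravel(),"sd",(P-c).std(0))
    # case faces: white pixels of cases
for n,bx in(("scene",(420,120,480,190)),("top",(395,230,437,272))):
    f=load(n);m=hsv(f,(0,0,130),(180,60,255),bx);P=cloud(f,m)
    c=np.median(P,0);P=P[np.linalg.norm(P-c,axis=1)<.07];c=P.mean(0);w=np.linalg.svd(P-c,full_matrices=False)
    print(n,"face",len(P),c,"normal",w[2][2],"sv",w[1]/np.sqrt(len(P)))
E
```

```text
scene blue 358 uv 457.4972222222222 133.2861111111111 med [ 0.4008 -0.2276  0.1425] lo [ 0.3612 -0.2371  0.1324] hi [ 0.4415 -0.22    0.1518]
  axes [-0.9992  0.04    0.004  -0.0194 -0.568   0.8228 -0.0352 -0.8221 -0.5683] sd [0.0249 0.0046 0.0059]
scene orange 1452 uv 421.79725085910655 104.80962199312715 med [ 0.5797 -0.4209  0.0026] lo [ 0.4756 -0.5035 -0.0024] hi [ 0.6767 -0.2267  0.1495]
  axes [-0.3755  0.7815  0.4982  0.9136  0.4025  0.0573 -0.1558  0.4767 -0.8652] sd [0.0588 0.095  0.0616]
scene yel 59 uv 342.9830508474576 208.22033898305085 med [0.4984 0.0488 0.0215] lo [0.4868 0.018  0.0184] hi [0.592  0.0736 0.0248]
  rect ((540.5728759765625, 44.183387756347656), (37.8728141784668, 104.74344635009766), 76.88878631591797) n 5
[[0.5824 0.0181]
 [0.5903 0.0492]
 [0.4926 0.0402]
 [0.4993 0.0689]] [10 10 19 20]
scene trig 82 uv 286.6707317073171 239.4878048780488 med [0.5371 0.2319 0.0777] lo [0.5234 0.2266 0.0679] hi [0.5526 0.2374 0.0895]
scene white 2790 uv 302.8782577650839 229.75223134594788 med [0.5596 0.137  0.0117] lo [ 0.4839 -0.0164  0.0081] hi [0.6429 0.3036 0.0154]
[... 819 characters left out ...]
319336), 76.71796417236328) n 6
[[0.5907 0.0485]
 [0.5935 0.0406]
 [0.5845 0.0183]
 [0.4981 0.0691]
 [0.4901 0.0413]] [6 1 7 8 6]
top trig 394 uv 266.4646464646465 189.739898989899 med [0.599  0.2187 0.0001] lo [ 0.4857  0.1349 -0.0051] hi [0.6619 0.318  0.0782]
top white 1860 uv 302.4475935828877 198.224064171123 med [0.558  0.1153 0.0099] lo [ 0.4847 -0.021   0.005 ] hi [0.6432 0.2986 0.015 ]
  rect ((563.7147827148438, 138.46934509277344), (332.6600646972656, 117.54483032226562), 76.8783950805664)
scene face 1113 [ 0.4088 -0.1965  0.0925] normal [-0.0422 -0.8487 -0.5271] sv [0.0322 0.0287 0.0025]
top face 77 [ 0.3988 -0.1931  0.0846] normal [0.071  0.8751 0.4786] sv [0.0219 0.0185 0.0017]
```

```bash
cat >> h.py <<'E'
from scipy.spatial.transform import Rotation as R
th=np.radians(76.85);YS=np.array([np.cos(th),np.sin(th),0]);XS=np.array([np.sin(th),-np.cos(th),0]);Z=np.array([0,0,1.])
PAD=np.array([.5413,.0443,.02])
ST=np.c_[XS,YS,Z]
c3,s3=np.cos(np.pi/6),.5
GR=np.c_[c3*XS+s3*Z,YS,-s3*XS+c3*Z]
def go(s,p,Rt):
    "translation (tool axes now, in units of 40mm), rotvec (tool axes, units of 120deg)"
    Rc=s["ee_rot"];d=Rc.T@(p-s["tcp_pos"])/.04
    r=R.from_matrix(Rc.T@Rt).as_rotvec(degrees=True)/120
    print("t",round(s["clock"],2),"tcp",s["tcp_pos"].round(4),"w",round(s["grip_width"],4),"g",round(s["grasp_force"],1),"F",s["contact_force"].round(1))
    print("shift now-axes",d.round(3),"| target-axes",(Rt.T@(p-s["tcp_pos"])/.04).round(3),"| turn",r.round(4),"deg",round(np.linalg.norm(r)*120,1))
E
python3 - <<'E'
from h import *
np.set_printoptions(precision=4,suppress=True)
O=PAD*[1,1,0]
f={n:load(n) for n in("scene","top")}
for n in f:
    m=np.ones((400,640),bool);P=(cloud(f[n],m)-O)@ST
    hue=cv2.cvtColor(f[n]["color"],cv2.COLOR_RGB2HSV)[f[n]["depth"]>0] 
    k=(abs(P[:,1]-.19)<.09)&(P[:,0]>-.16)&(P[:,0]<.06)&(P[:,2]>.025)
    Q=P[k];H=hue[k]
    print(n,"max z",np.percentile(Q[:,2],98))
    g=Q[(Q[:,0]<-.045)];h=H[Q[:,0]<-.045];org=(h[:,1]>160)&(h[:,0]<20)
    for a in np.arange(-.13,-.035,.01):
        b=Q[(abs(Q[:,0]-a)<.005)]
        if len(b)>4: print(" x",a.round(3),len(b),"y",np.percentile(b[:,1],[5,95]),"z",np.percentile(b[:,2],[5,50,95]))
    o=(H[:,1]>160)&(H[:,0]<20);print(" orange",o.sum(),np.percentile(Q[o],[3,50,97],axis=0) if o.sum() else "")
    hd=Q[Q[:,2]>.11];print(" head x",np.percentile(hd[:,0],[2,98]),"y",np.percentile(hd[:,1],[2,98]))
# case bands
for n,bb,ob in(("scene",(425,110,490,190),(395,90,445,140)),("top",(415,225,445,275),(415,185,445,235))):
    for nm,lo,hi,bx in(("blue",(105,140,60),(125,255,255),bb),("orange",(3,190,140),(16,255,255),ob)):
        P=cloud(f[n],hsv(f[n],lo,hi,bx));P=P[P[:,2]>.12]
        print(n,nm,len(P),"rect",cv2.minAreaRect(np.float32(P[:,:2]*1000)),P.mean(0),np.percentile(P[:,0],[0.5,99.5]))
E
```

```text
scene max z 0.13203926298720595
 x -0.11 18 y [0.1937 0.22  ] z [0.0503 0.0536 0.056 ]
 x -0.1 81 y [0.1948 0.2234] z [0.0474 0.056  0.0599]
 x -0.09 96 y [0.1968 0.2234] z [0.0401 0.0596 0.0653]
 x -0.08 78 y [0.1962 0.2229] z [0.0534 0.0649 0.0706]
 x -0.07 92 y [0.1956 0.2231] z [0.0548 0.0711 0.0768]
 x -0.06 116 y [0.1782 0.2229] z [0.0621 0.0757 0.0825]
 x -0.05 116 y [0.1776 0.2226] z [0.0649 0.0803 0.0869]
 x -0.04 133 y [0.1787 0.2226] z [0.0709 0.0865 0.0948]
 orange 140 [[-0.106   0.1223  0.0377]
 [-0.0445  0.1816  0.0801]
 [ 0.0104  0.2234  0.1319]]
 head x [-0.0315  0.0083] y [0.1241 0.2359]
top max z 0.1310131148449616
 x -0.11 6 y [0.198  0.2168] z [0.0516 0.0534 0.0571]
 x -0.1 41 y [0.1897 0.2188] z [0.0488 0.0548 0.0599]
 x -0.09 44 y [0.1905 0.2193] z [0.0412 0.0581 0.0637]
 x -0.08 41 y [0.191  0.2185] z [0.0471 0.0642 0.0685]
 x -0.07 43 y [0.1909 0.2188] z [0.0607 0.0698 0.0755]
 x -0.06 54 y [0.1763 0.2199] z [0.0644 0.074  0.082 ]
 x -0.05 64 y [0.1725 0.2173] z [0.0658 0.0791 0.0848]
 x -0.04 63 y [0.1733 0.2177] z [0.0724 0.0857 0.0916]
 orange 69 [[-0.0997  0.1169  0.0526]
 [-0.0414  0.175   0.08  ]
 [ 0.0124  0.2117  0.1195]]
 head x [-0.03    0.0165] y [0.1194 0.2301]
scene blue 358 rect ((401.4929504394531, -230.2783966064453), (23.833791732788086, 87.34199523925781), 89.82230377197266) [ 0.4009 -0.2276  0.1422] [0.3582 0.4439]
scene orange 353 rect ((511.7407531738281, -238.54965209960938), (32.940006256103516, 89.38533020019531), 86.01557922363281) [ 0.5116 -0.2338  0.1426] [0.468  0.5559]
top blue 373 rect ((403.38067626953125, -236.88409423828125), (30.005216598510742, 87.6937484741211), 87.69789123535156) [ 0.4043 -0.2348  0.1433] [0.3598 0.4472]
top orange 190 rect ((512.4382934570312, -246.84451293945312), (20.09403419494629, 88.66071319580078), 87.03247833251953) [ 0.513  -0.2466  0.1455] [0.4686 0.5566]
```

```bash
cat >> h.py <<'E'
y3=np.radians(3.0);RX=np.array([-np.sin(y3),-np.cos(y3),0]);RY=np.array([np.cos(y3),-np.sin(y3),0])
l=np.radians(32);CZ=np.cos(l)*Z+np.sin(l)*RX;CX=np.cos(l)*RX-np.sin(l)*Z
RC=np.c_[RY,CX,-CZ]         # tool at case
# case centre plane from face points, 11 mm in; foot centre at z=.034
d=np.mean([-CX@np.array([.4088,-.1965,.0925]),-CX@np.array([.3988,-.1931,.0846])])-.011
FOOT=np.linalg.lstsq(np.array([-CX,RY,Z]),np.array([d,RY@np.array([.4027,-.234,0]),.034]),rcond=None)[0]
RP=np.c_[XS,-YS,-Z]         # tool at pad
RG=np.c_[-GR[:,0],-GR[:,1],-GR[:,2]]; RG=np.c_[GR[:,0],-GR[:,1],-GR[:,2]]
GO=PAD*[1,1,0]+XS*-.0475+YS*.206+Z*.068
E
python3 - <<'E'
from h import *
from bench import bot
s=bot.state();print(FOOT,GO,np.linalg.det(RC),np.linalg.det(RG))
for q in(.19,.082): print((FOOT+CZ*q).round(4));go(s,FOOT+CZ*q,RC)
E
```

```text
[ 0.40585688 -0.17376316  0.034     ] [0.5419108  0.25570453 0.068     ] 0.9999999999999999 1.0
[ 0.4006 -0.2743  0.1951]
t 0.1 tcp [ 0.2013 -0.4842  0.2024] w 0.0854 g 0.0 F [-0.5 -1.3 -0.3]
shift now-axes [ 6.615 -2.934  0.19 ] | target-axes [ 4.702 -4.569  3.07 ] | turn [0.2611 0.0596 0.2074] deg 40.6
[ 0.4036 -0.2172  0.1035]
t 0.1 tcp [ 0.2013 -0.4842  0.2024] w 0.0854 g 0.0 F [-0.5 -1.3 -0.3]
shift now-axes [ 7.232 -4.219  2.483] | target-axes [ 4.702 -4.569  5.77 ] | turn [0.2611 0.0596 0.2074] deg 40.6
```

>>> {"method": "apply_moves", "body": {"plan": [[[0.0435,0.01,0.0346],[0,0,-0.3],1],[[0.0435,0.01,0.0346],[0,0,-0.3],1],[[0.0435,0.01,0.0346],[0,0,0],1],[[0.0435,0.01,0.0346],[0,0,0],1],[[0.0435,0.01,0.0346],[0,0,0],1]], "force": 40}}

```text
clock: 0.52
tcp_pos: [0.202, -0.486, 0.2278]
ee_rot: [[1.0, 0.024, 0.008], [0.017, -0.892, 0.451], [0.018, -0.451, -0.893]]
contact_force: [0.4, -0.3, 0.2]
grip_width: 0.0855
grasp_force: 0.0
```

>>> {"method": "apply_moves", "body": {"plan": [[[0.0435,0.01,0.0346],[0,0,0],1],[[0,0,0],[0,0,0],1],[[0,0,0],[0,0,0],1]]}}

```text
clock: 0.77
tcp_pos: [0.201, -0.4866, 0.2219]
ee_rot: [[0.999, -0.045, 0.028], [-0.053, -0.844, 0.534], [-0.0, -0.535, -0.845]]
contact_force: [0.2, -0.4, 0.3]
grip_width: 0.0853
grasp_force: 0.0
```

Run:
```python
from h import *
from bench import bot
s=bot.state();go(s,FOOT+CZ*.19,RC)
```

```text
t 0.77 tcp [ 0.201  -0.4866  0.2219] w 0.0853 g 0.0 F [ 0.2 -0.4  0.3]
shift now-axes [ 4.7   -4.344  3.542] | target-axes [ 4.706 -4.36   3.515] | turn [-0.0029 -0.0001 -0.0006] deg 0.4
```

>>> {"method": "apply_moves", "body": {"plan": [[[0,0,0],[0.588,-0.543,0.443],1],[[0,0,0],[0.588,-0.543,0.443],1],[[0,0,0],[0.588,-0.543,0.443],1],[[0,0,0],[0.588,-0.543,0.443],1],[[0,0,0],[0.588,-0.543,0.443],1]]}}

```text
clock: 1.18
tcp_pos: [0.3275, -0.3509, 0.2131]
ee_rot: [[0.999, -0.041, 0.031], [-0.051, -0.852, 0.521], [0.006, -0.522, -0.853]]
contact_force: [0.3, -0.7, 0.1]
grip_width: 0.085
grasp_force: 0.0
```

>>> {"method": "apply_moves", "body": {"plan": [[[0,0,0],[0.588,-0.543,0.443],1],[[0,0,0],[0.588,-0.543,0.443],1],[[0,0,0],[0.588,-0.543,0.443],1],[[0,0,0],[0,0,0],1],[[0,0,0],[0,0,0],1]]}}

```text
clock: 1.6
tcp_pos: [0.4019, -0.2711, 0.2024]
ee_rot: [[0.999, -0.037, 0.029], [-0.047, -0.851, 0.522], [0.006, -0.523, -0.852]]
contact_force: [0.0, -0.0, 0.1]
grip_width: 0.0858
grasp_force: 0.0
```

Run:
```python
from h import *
from bench import bot
s=bot.state();go(s,FOOT+CZ*.082,RC)
f=bot.grab_frame("scene");cv2.imwrite("pics/a.png",cv2.resize(f["color"][60:240,340:560,::-1],None,fx=3,fy=3))
```

```text
t 1.6 tcp [ 0.4019 -0.2711  0.2024] w 0.0858 g 0.0 F [ 0.  -0.   0.1]
shift now-axes [-0.036  0.144  2.812] | target-axes [-0.029  0.167  2.811] | turn [ 0.0038 -0.001   0.0036] deg 0.6
```

View pics/a.png

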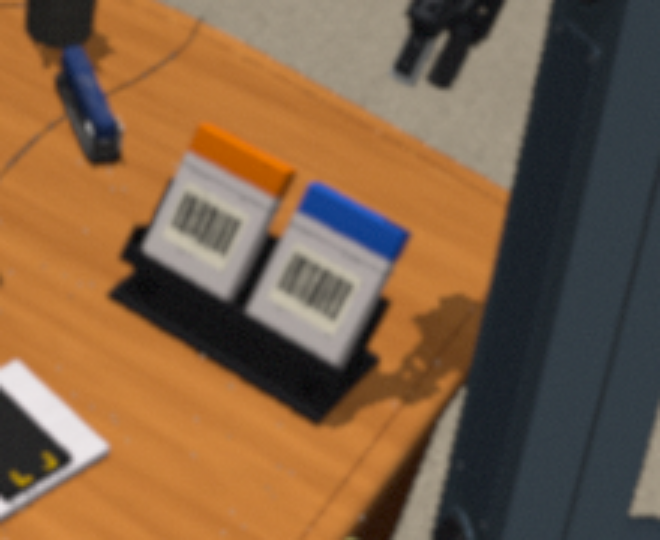

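The crop shows the gripper at about (485,75) in the full image, not above the blue case at (458,135). I'll check that against the projected TCP before moving.

Run:
```python
from h import *
from bench import bot
s=bot.state();print(s["clock"],s["qpos"],s["tcp_pos"])
f=bot.grab_frame("scene");T=np.linalg.inv(f["T"])
def pr(p): return cv2.projectPoints(np.float64([p]),cv2.Rodrigues(T[:3,:3])[0],T[:3,3],f["K"],f["D"])[0].ravel().round(0)
print(pr(s["tcp_pos"]),pr(FOOT),pr(FOOT+CZ*.13),bot.state()["clock"])
g=bot.grab_frame("top")
cv2.imwrite("pics/b.png",np.vstack([cv2.resize(f["color"][40:240,340:640,::-1],None,fx=2,fy=1.5),cv2.resize(g["color"][150:350,340:640,::-1],None,fx=2,fy=1.5)]))
```

```text
1.65 [-55.5476937   21.03180571  19.60177187 114.47691847  18.68925689
 122.86323546] [ 0.40137219 -0.27244762  0.20198944]
[472. 105.] [436. 176.] [460. 129.] 1.7
```

View pics/b.png

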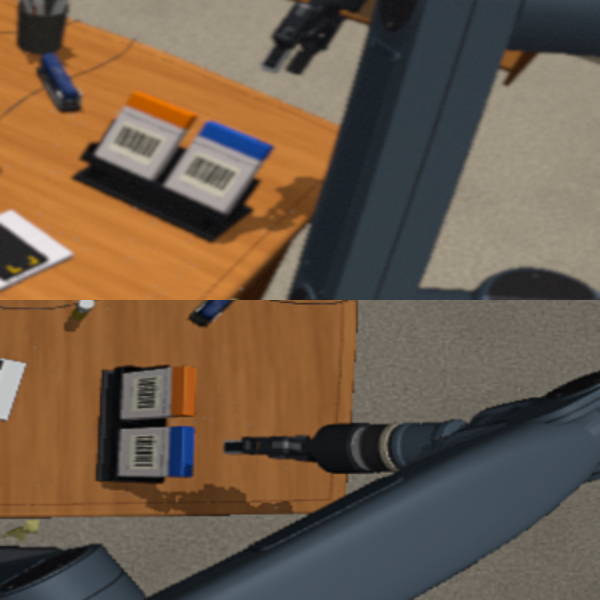

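Run:
```python
from h import *
from bench import bot
s=bot.state();Rt=s["ee_rot"];p=s["tcp_pos"]
for n,bx in(("scene",(460,40,530,100)),("top",(440,205,520,275))):
    f=bot.grab_frame(n);T=np.linalg.inv(f["T"])
    for a in(0,-.013,-.03):
        for y in(-.05,.05):
            print(n,a,y,cv2.projectPoints((p+Rt@[0,y,a])[None],cv2.Rodrigues(T[:3,:3])[0],T[:3,3],f["K"],f["D"])[0].ravel().round(0))
    m=np.zeros((400,640),bool);m[bx[1]:bx[3],bx[0]:bx[2]]=1
    P=cloud(f,m);Q=(P-p)@Rt;k=(np.abs(Q[:,0])<.1)&(np.abs(Q[:,1])<.1)&(np.abs(Q[:,2])<.14);Q=Q[k]
    for z0 in np.arange(-.1,.06,.01):
        b=Q[(abs(Q[:,2]-z0)<.005)]
        if len(b)>2: print("  z",z0.round(2),len(b),"x",np.percentile(b[:,0],[5,95]).round(3),"y",np.percentile(b[:,1],[3,50,97]).round(3))
```

```text
scene 0 -0.05 [465. 104.]
scene 0 0.05 [479. 105.]
scene -0.013 -0.05 [468.  99.]
scene -0.013 0.05 [481. 100.]
scene -0.03 -0.05 [471.  92.]
scene -0.03 0.05 [485.  94.]
  z -0.1 129 x [-0.014  0.012] y [-0.077 -0.044  0.064]
  z -0.09 123 x [-0.012  0.01 ] y [-0.078 -0.044  0.062]
  z -0.08 88 x [-0.011  0.012] y [-0.063  0.04   0.05 ]
  z -0.07 86 x [-0.009  0.011] y [-0.059 -0.048  0.047]
  z -0.06 92 x [-0.009  0.012] y [-0.06  -0.044  0.046]
  z -0.05 88 x [-0.009  0.011] y [-0.059 -0.048  0.047]
  z -0.04 20 x [-0.008  0.01 ] y [-0.051 -0.049  0.047]
top 0 -0.05 [438. 249.]
top 0 0.05 [465. 252.]
top -0.013 -0.05 [442. 248.]
top -0.013 0.05 [469. 252.]
top -0.03 -0.05 [447. 248.]
top -0.03 0.05 [474. 252.]
  z -0.1 50 x [-0.011  0.011] y [-0.074 -0.069 -0.042]
  z -0.09 40 x [-0.012  0.011] y [-0.074 -0.07  -0.047]
  z -0.07 22 x [-0.007  0.007] y [-0.057 -0.054 -0.048]
  z -0.06 30 x [-0.009  0.01 ] y [-0.056 -0.053 -0.045]
  z -0.05 23 x [-0.009  0.01 ] y [-0.055 -0.048  0.046]
  z -0.04 7 x [-0.006  0.007] y [-0.048 -0.047 -0.046]
```

Run:
```python
from h import *
from bench import bot
s=bot.state();Rt=s["ee_rot"];p=s["tcp_pos"]
for n in("scene","top"):
    f=bot.grab_frame(n)
    Q=(cloud(f,np.ones((400,640),bool))-p)@Rt;k=(np.abs(Q[:,0])<.1)&(np.abs(Q[:,1])<.11)&(Q[:,2]>-.26)&(Q[:,2]<.03);Q=Q[k]
    print(n)
    for z0 in np.arange(-.25,.03,.01):
        b=Q[(abs(Q[:,2]-z0)<.005)]
        if len(b)>2: print("  z",z0.round(2),len(b),"x",np.percentile(b[:,0],[3,97]).round(3),"y",np.percentile(b[:,1],[3,50,97]).round(3))
```

```text
scene
  z -0.25 87 x [-0.03   0.007] y [-0.037 -0.031 -0.013]
  z -0.24 144 x [-0.031  0.027] y [-0.038 -0.032 -0.014]
  z -0.23 142 x [-0.031  0.028] y [-0.037 -0.03  -0.009]
  z -0.22 145 x [-0.031  0.026] y [-0.037 -0.03  -0.006]
  z -0.21 146 x [-0.031  0.026] y [-0.036 -0.028 -0.004]
  z -0.2 152 x [-0.035  0.03 ] y [-0.04  -0.031 -0.006]
  z -0.19 164 x [-0.035  0.029] y [-0.04  -0.034 -0.   ]
  z -0.18 159 x [-0.036  0.03 ] y [-0.041 -0.032 -0.008]
  z -0.17 161 x [-0.036  0.031] y [-0.042 -0.033 -0.002]
  z -0.16 156 x [-0.035  0.03 ] y [-0.04  -0.032 -0.003]
  z -0.15 89 x [-0.012  0.009] y [-0.065 -0.034  0.027]
  z -0.14 132 x [-0.012  0.01 ] y [-0.071 -0.037  0.061]
  z -0.13 135 x [-0.019  0.012] y [-0.072 -0.037  0.06 ]
  z -0.12 135 x [-0.016  0.011] y [-0.075 -0.033  0.063]
  z -0.11 130 x [-0.016  0.013] y [-0.076 -0.04   0.063]
  z -0.1 133 x [-0.014  0.013] y [-0.077 -0.044  0.065]
  z -0.09 117 x [-0.012  0.011] y [-0.077 -0.053  0.063]
  z -0.08 86 x [-0.011  0.012] y [-0.062  0.039  0.049]
  z -0.07 90 x [-0.009  0.012] y [-0.06  -0.004  0.047]
  z -0.06 92 x [-
[... 637 characters left out ...]
033] y [-0.038 -0.031 -0.01 ]
  z -0.16 98 x [-0.031  0.033] y [-0.039 -0.032 -0.011]
  z -0.15 66 x [-0.009  0.011] y [-0.066 -0.038 -0.031]
  z -0.14 112 x [-0.013  0.014] y [-0.07  -0.063 -0.015]
  z -0.13 94 x [-0.016  0.018] y [-0.07  -0.031  0.007]
  z -0.12 79 x [-0.014  0.018] y [-0.072 -0.068  0.013]
  z -0.11 43 x [-0.015  0.011] y [-0.074 -0.069 -0.026]
  z -0.1 56 x [-0.013  0.011] y [-0.075 -0.07  -0.04 ]
  z -0.09 35 x [-0.012  0.009] y [-0.074 -0.068 -0.048]
  z -0.07 17 x [-0.008  0.007] y [-0.057 -0.054 -0.048]
  z -0.06 32 x [-0.009  0.01 ] y [-0.056 -0.052 -0.037]
  z -0.05 24 x [-0.009  0.011] y [-0.056 -0.05   0.044]
  z -0.04 8 x [-0.008  0.008] y [-0.05  -0.048 -0.045]
```

Run:
```python
from h import *
Rt=np.array([[.92346,.38368,-.0006],[.38368,-.92346,.0023],[.0003,-.0023,-1]]);p=np.array([.2012,-.4842,.2023])
for n in("scene","top"):
    f=load(n)
    Q=(cloud(f,np.ones((400,640),bool))-p)@Rt;k=(np.abs(Q[:,0])<.1)&(np.abs(Q[:,1])<.11)&(Q[:,2]>-.26)&(Q[:,2]<.03);Q=Q[k]
    print(n)
    for z0 in np.arange(-.2,.03,.01):
        b=Q[(abs(Q[:,2]-z0)<.005)]
        if len(b)>2: print("  z",z0.round(2),len(b),"x",np.percentile(b[:,0],[3,97]).round(3),"y",np.percentile(b[:,1],[3,50,97]).round(3))
```

```text
scene
top
  z -0.2 189 x [-0.012  0.038] y [-0.036 -0.025  0.018]
  z -0.19 88 x [-0.01   0.038] y [-0.037 -0.029  0.008]
  z -0.18 85 x [-0.016  0.038] y [-0.037 -0.029  0.006]
  z -0.17 90 x [-0.015  0.038] y [-0.036 -0.028  0.011]
  z -0.16 58 x [-0.017  0.038] y [-0.037 -0.034  0.003]
  z -0.15 65 x [-0.01   0.013] y [-0.065 -0.058  0.064]
  z -0.14 135 x [-0.01   0.014] y [-0.068 -0.047  0.063]
  z -0.13 83 x [-0.006  0.02 ] y [-0.068 -0.024  0.067]
  z -0.12 68 x [-0.011  0.019] y [-0.07  -0.062  0.062]
  z -0.11 68 x [-0.01   0.019] y [-0.071 -0.038  0.067]
  z -0.1 79 x [-0.007  0.017] y [-0.073 -0.052  0.069]
  z -0.09 40 x [-0.005  0.014] y [-0.073 -0.052  0.068]
  z -0.08 3 x [0.007 0.013] y [-0.037  0.057  0.063]
  z -0.07 16 x [0.008 0.013] y [-0.054 -0.045  0.049]
  z -0.06 21 x [0.007 0.013] y [-0.054 -0.045  0.047]
  z -0.05 14 x [0.004 0.013] y [-0.053 -0.044  0.05 ]
  z -0.04 3 x [0.008 0.011] y [-0.041  0.046  0.046]
```

Both cameras, at both poses, put the open fingertips about 43 mm behind the reported TCP. That is roughly 30 mm more than the stated 13 mm swing, and it holds in the tool frame. I'll trust the cameras and check again up close.

>>> {"method": "apply_moves", "body": {"plan": [[[0.004,0,0.003],[-0.03,0.15,0.4],1],[[0,0,0],[0,0,0.8],1],[[0,0,0],[0,0,0.8],1],[[0,0,0],[0,0,0.6],1],[[0,0,0],[0,0,0],1]]}}

```text
clock: 2.37
tcp_pos: [0.4001, -0.2195, 0.1036]
ee_rot: [[0.998, -0.053, 0.024], [-0.058, -0.839, 0.541], [-0.009, -0.542, -0.84]]
contact_force: [-0.4, -0.3, -0.5]
grip_width: 0.0854
grasp_force: 0.0
```

Run:
```python
from h import *
from bench import bot
s=bot.state();go(s,FOOT+CZ*.052,RC)
f=bot.grab_frame("scene");g=bot.grab_frame("top")
cv2.imwrite("pics/c.png",np.hstack([cv2.resize(f["color"][80:200,400:500,::-1],None,fx=4,fy=4),cv2.resize(g["color"][190:310,380:480,::-1],None,fx=4,fy=4)]))
```

```text
t 2.37 tcp [ 0.4001 -0.2195  0.1036] w 0.0854 g 0.0 F [-0.4 -0.3 -0.5]
shift now-axes [ 0.086 -0.041  0.785] | target-axes [ 0.083 -0.052  0.785] | turn [-0.0068  0.0023 -0.0045] deg 1.0
```

View pics/c.png

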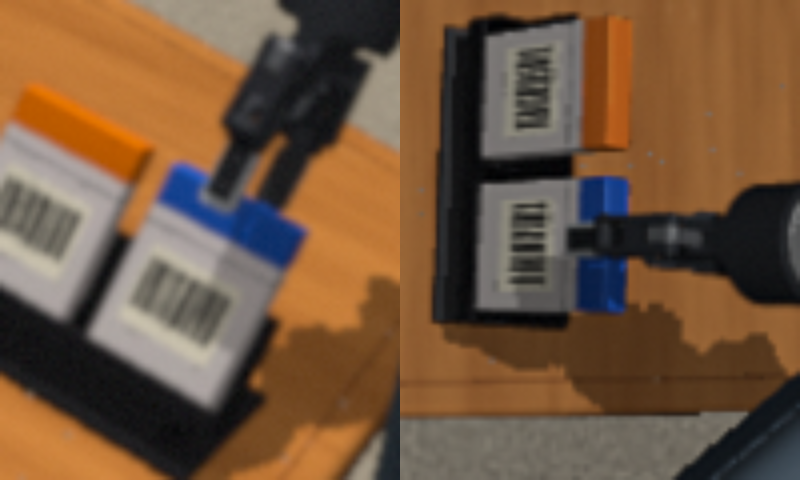

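The fingers straddle the blue band at about (215,195) in the left crop, with the tips only level with the band. This confirms the offset. Going about 32 mm deeper, then closing.

>>> {"method": "apply_moves", "body": {"plan": [[[-0.006,0.002,-0.004],[0.08,-0.04,0.4],1],[[0,0,0],[0,0,0.39],1],[[0,0,0],[0,0,0],1],[[0,0,0],[0,0,0],1]]}}

```text
clock: 2.8
tcp_pos: [0.4077, -0.2069, 0.0834]
ee_rot: [[0.999, -0.042, 0.035], [-0.054, -0.851, 0.522], [0.007, -0.523, -0.852]]
contact_force: [0.2, -0.6, 1.1]
grip_width: 0.0854
grasp_force: 0.0
```

Run:
```python
from h import *
from bench import bot
s=bot.state();go(s,FOOT+CZ*.052,RC)
```

```text
t 2.8 tcp [ 0.4077 -0.2069  0.0834] w 0.0854 g 0.0 F [ 0.2 -0.6  1.1]
shift now-axes [-0.09  -0.048  0.183] | target-axes [-0.088 -0.046  0.184] | turn [ 0.0038 -0.0034  0.0012] deg 0.6
```

>>> {"method": "apply_moves", "body": {"plan": [[[0,0,0],[0,0,0],-1],[[0,0,0],[0,0,0],-1],[[0,0,0],[0,0,0],-1],[[0,0,0],[0,0,0],-1],[[0,0,0],[0,0,0],-1]], "force": 40}}

```text
clock: 3.22
tcp_pos: [0.4073, -0.206, 0.0824]
ee_rot: [[0.999, -0.042, 0.034], [-0.054, -0.851, 0.523], [0.007, -0.524, -0.852]]
contact_force: [-0.7, 0.0, -0.3]
grip_width: 0.0255
grasp_force: 0.0
```

>>> {"method": "apply_moves", "body": {"plan": [[[0,0,0],[0,0,0],-1],[[0,0,0],[0,0,0],-1],[[0,0,0],[0,0,0],-1],[[0,0,0],[0,0,0],-1],[[0,0,0],[0,0,0],-1]]}}

```text
clock: 3.63
tcp_pos: [0.4075, -0.2051, 0.0829]
ee_rot: [[0.999, -0.042, 0.034], [-0.054, -0.85, 0.524], [0.007, -0.525, -0.851]]
contact_force: [-0.2, 1.3, 5.3]
grip_width: 0.0218
grasp_force: 39.8
```

Run:
```python
from h import *
from bench import bot
s=bot.state();go(s,FOOT+CZ*.202,RC)
```

```text
t 3.63 tcp [ 0.4075 -0.2051  0.0829] w 0.0218 g 39.8 F [-0.2  1.3  5.3]
shift now-axes [-0.057  0.006 -3.6  ] | target-axes [-0.081 -0.014 -3.6  ] | turn [ 0.0026 -0.0031  0.0011] deg 0.5
```

>>> {"method": "apply_moves", "body": {"plan": [[[0,0,0],[0,0,-0.5],-1],[[0,0,0],[0,0,-0.8],-1],[[0,0,0],[0,0,-0.8],-1],[[0,0,0],[0,0,-0.8],-1],[[0,0,0],[0,0,-0.7],-1]]}}

```text
clock: 4.05
tcp_pos: [0.402, -0.2822, 0.2051]
ee_rot: [[0.999, -0.042, 0.032], [-0.053, -0.851, 0.522], [0.006, -0.523, -0.852]]
contact_force: [0.2, -1.2, -1.2]
grip_width: 0.0216
grasp_force: 39.5
```

>>> {"method": "apply_moves", "body": {"plan": [[[0,0,0],[0,0,0],-1],[[0,0,0],[0,0,0],-1]]}}

```text
clock: 4.22
tcp_pos: [0.4027, -0.2827, 0.2047]
ee_rot: [[0.999, -0.042, 0.035], [-0.054, -0.852, 0.52], [0.007, -0.521, -0.853]]
contact_force: [-0.3, 0.5, -2.4]
grip_width: 0.022
grasp_force: 39.6
```

Run:
```python
from h import *
from bench import bot
s=bot.state();p=s["tcp_pos"];Rt=s["ee_rot"];go(s,p+[0,0,.05],RP);print(Rt.round(3))
for n in("scene","top"):
    f=bot.grab_frame(n);m=hsv(f,(105,140,60),(125,255,255),(380,60,560,300));P=(cloud(f,m)-p)@Rt
    P=P[np.linalg.norm(P,axis=1)<.15]
    if len(P)>5:print(n,len(P),np.percentile(P,[2,50,98],axis=0).round(4).tolist())
    cv2.imwrite(f"pics/d_{n}.png",f["color"][...,::-1])
```

```text
t 4.22 tcp [ 0.4027 -0.2827  0.2047] w 0.022 g 39.6 F [-0.3  0.5 -2.4]
shift now-axes [ 0.009 -0.652 -1.067] | target-axes [ 0.    0.   -1.25] | turn [-0.2616  0.0195  0.0826] deg 33.0
[[ 0.999 -0.042  0.035]
 [-0.054 -0.852  0.52 ]
 [ 0.007 -0.521 -0.853]]
scene 275 [[-0.0462, -0.019, -0.073], [-0.017, -0.0114, -0.062], [0.0384, -0.006, -0.0506]]
top 315 [[-0.0453, -0.014, -0.0745], [-0.0168, -0.0096, -0.0672], [0.0405, 0.0065, -0.0482]]
```

>>> {"method": "apply_moves", "body": {"plan": [[[-0.0523,0.0039,0.0165],[0,0,-0.4],-1],[[-0.0523,0.0039,0.0165],[0,0,-0.4],-1],[[-0.0523,0.0039,0.0165],[0,0,-0.3],-1],[[-0.0523,0.0039,0.0165],[0,0,0],-1],[[-0.0523,0.0039,0.0165],[0,0,0],-1]]}}

```text
clock: 4.73
tcp_pos: [0.4008, -0.2998, 0.244]
ee_rot: [[0.973, -0.229, -0.001], [-0.229, -0.973, -0.002], [-0.0, 0.002, -1.0]]
contact_force: [0.4, 1.0, -1.5]
grip_width: 0.0215
grasp_force: 39.6
```

>>> {"method": "apply_moves", "body": {"plan": [[[0,0,0],[0,0,0],-1],[[0,0,0],[0,0,0],-1]]}}

```text
clock: 4.9
tcp_pos: [0.4005, -0.2969, 0.2426]
ee_rot: [[0.975, -0.222, -0.003], [-0.222, -0.975, 0.006], [-0.004, -0.005, -1.0]]
contact_force: [0.4, -0.9, -2.1]
grip_width: 0.0215
grasp_force: 40.0
```

Run:
```python
from h import *
from bench import bot
s=bot.state();go(s,PAD+Z*(.057+.05)+.003*XS,RP)
```

```text
t 4.9 tcp [ 0.4005 -0.2969  0.2426] w 0.0215 g 40.0 F [ 0.4 -0.9 -2.1]
shift now-axes [ 1.622 -9.083  2.933] | target-axes [ 1.563 -9.107  2.891] | turn [-0.0026  0.0019  0.0025] deg 0.5
```

>>> {"method": "apply_moves", "body": {"plan": [[[0,0,0],[0,-0.5,0],-1],[[0,0,0],[0,-0.9,0],-1],[[0,0,0],[0,-0.9,0],-1],[[0,0,0],[0,-0.9,0],-1],[[0,0,0],[0,-0.9,0],-1]]}}

```text
clock: 5.32
tcp_pos: [0.4376, -0.1392, 0.2425]
ee_rot: [[0.974, -0.228, -0.005], [-0.228, -0.974, 0.006], [-0.006, -0.005, -1.0]]
contact_force: [1.4, 0.0, -1.0]
grip_width: 0.0216
grasp_force: 40.1
```

>>> {"method": "apply_moves", "body": {"plan": [[[0,0,0],[0.3,-0.9,0],-1],[[0,0,0],[0.3,-0.9,0.3],-1],[[0,0,0],[0.3,-0.9,0.4],-1],[[0,0,0],[0.3,-0.9,0.4],-1],[[0,0,0],[0.3,-0.8,0.3],-1]]}}

```text
clock: 5.73
tcp_pos: [0.5285, -0.0137, 0.1859]
ee_rot: [[0.985, -0.173, -0.002], [-0.173, -0.984, 0.036], [-0.008, -0.035, -0.999]]
contact_force: [-0.2, -0.0, -1.6]
grip_width: 0.0217
grasp_force: 40.2
```

>>> {"method": "apply_moves", "body": {"plan": [[[0,0,0],[0.1,-0.4,0.3],-1],[[0,0,0],[0,0,0],-1],[[0,0,0],[0,0,0],-1]]}}

```text
clock: 5.98
tcp_pos: [0.5328, -0.0084, 0.1761]
ee_rot: [[0.986, -0.165, -0.001], [-0.165, -0.985, 0.04], [-0.008, -0.039, -0.999]]
contact_force: [1.7, 0.0, -0.3]
grip_width: 0.0217
grasp_force: 40.2
```

Run:
```python
from h import *
from bench import bot
s=bot.state();go(s,PAD+Z*(.057+.02)+.003*XS,RP)
```

```text
t 5.98 tcp [ 0.5328 -0.0084  0.1761] w 0.0217 g 40.2 F [ 1.7  0.  -0.3]
shift now-axes [ 0.082 -1.251  2.027] | target-axes [-0.018 -1.331  1.977] | turn [-0.0186  0.0043  0.0304] deg 4.3
```

>>> {"method": "apply_moves", "body": {"plan": [[[-0.009,0.002,0.015],[0,-0.4,0.3],-1],[[-0.009,0.002,0.015],[0,-0.45,0.4],-1],[[0,0,0],[0,-0.45,0.4],-1],[[0,0,0],[0,0,0.4],-1],[[0,0,0],[0,0,0.3],-1]]}}

```text
clock: 6.4
tcp_pos: [0.535, -0.0024, 0.1083]
ee_rot: [[0.988, -0.156, 0.011], [-0.156, -0.987, 0.041], [0.004, -0.043, -0.999]]
contact_force: [-0.5, -0.3, -1.4]
grip_width: 0.0216
grasp_force: 40.1
```

>>> {"method": "apply_moves", "body": {"plan": [[[0,0,0],[0,0,0],-1],[[0,0,0],[0,0,0],-1],[[0,0,0],[0,0,0],-1]]}}

```text
clock: 6.65
tcp_pos: [0.5361, -0.0017, 0.1097]
ee_rot: [[0.988, -0.155, 0.012], [-0.155, -0.987, 0.042], [0.006, -0.043, -0.999]]
contact_force: [-0.1, 0.6, -0.9]
grip_width: 0.0213
grasp_force: 40.1
```

Run:
```python
from h import *
from bench import bot
s=bot.state();go(s,PAD+Z*(.057+.02)+.003*XS,RP)
f=bot.grab_frame("scene");g=bot.grab_frame("top")
for n,q,bx in(("scene",f,(250,60,420,260)),("top",g,(280,150,380,260))):
    m=hsv(q,(105,140,60),(125,255,255),bx);P=(cloud(q,m)-PAD)@ST;print(n,len(P),np.percentile(P,[2,50,98],axis=0).round(4).tolist())
    m=hsv(q,(0,0,120),(180,60,255),bx);P=(cloud(q,m)-PAD)@ST;P=P[(P[:,2]>.005)&(P[:,2]<.16)&(abs(P[:,1])<.04)];print(n,"white",len(P),np.percentile(P,[2,50,98],axis=0).round(4).tolist() if len(P) else "")
cv2.imwrite("pics/e.png",np.hstack([cv2.resize(f["color"][110:260,270:410,::-1],None,fx=2.8,fy=2.8),cv2.resize(g["color"][130:280,250:390,::-1],None,fx=2.8,fy=2.8)]))
```

```text
t 6.65 tcp [ 0.5361 -0.0017  0.1097] w 0.0213 g 40.1 F [-0.1  0.6 -0.9]
shift now-axes [ 0.024 -1.137  0.366] | target-axes [-0.059 -1.15   0.317] | turn [-0.0206 -0.0019  0.0351] deg 4.9
scene 252 [[-0.042, -0.0582, 0.1424], [-0.0237, -0.0429, 0.1617], [0.0022, -0.037, 0.167]]
scene white 29 [[-0.0424, -0.0377, 0.0346], [-0.0132, -0.0329, 0.0383], [0.0255, -0.029, 0.0437]]Traceback (most recent call last):
  File "<stdin>", line 6, in <module>
  File "h.py", line 11, in cloud
    P=rays(f,np.c_[u,v])*f["depth"][v,u][:,None]
      ~~~~^^^^^^^^^^^^^^
  File "h.py", line 4, in rays
    p=cv2.undistortPoints(np.float64(uv).reshape(-1,1,2),f["K"],f["D"])[:,0]
      ~~~~~~~~~~~~~~~~~~~^^^^^^^^^^^^^^^^^^^^^^^^^^^^^^^^^^^^^^^^^^^^^^
cv2.error: OpenCV(4.12.0) /io/opencv/modules/calib3d/src/undistort.dispatch.cpp:347: error: (-215:Assertion failed) CV_IS_MAT(_src) && CV_IS_MAT(_dst) && (_src->rows == 1 || _src->cols == 1) && (_dst->rows == 1 || _dst->cols == 1) && _src->cols + _src->rows - 1 == _dst->rows + _dst->cols - 1 && (CV_MAT_TYPE(_src->type) == CV_32FC2 || CV_MAT_TYPE(_src->type) == CV_64FC2) && (CV_MAT_TYPE(_dst->type) == CV_32FC2 || CV_MAT_TYPE(_dst->type) == CV_64FC2) in function 'cvUndistortPointsInternal'
```

Run:
```python
from h import *
from bench import bot
s=bot.state();print(s["qpos"].round(1),s["contact_force"].round(1),s["ft_torque"].round(2))
```

```text
[ -8.9   3.7  -4.   81.9   2.5 180. ] [-0.1  0.1 -1.9] [-0.08 -0.01 -0.  ]
```

Joint 6 has hit its 180° limit. The same pose is reachable at about −171°, so I'll lift slightly and unwind the wrist almost one full turn.

>>> {"method": "apply_moves", "body": {"plan": [[[-0.01,0,-0.05],[0,0,-0.5],-1],[[-0.01,0,-0.0593],[0,0,-0.5],-1],[[0,0,-0.0593],[0,0,0],-1],[[0,0,-0.0593],[0,0,0],-1],[[0,0,-0.0593],[0,0,0],-1]]}}

```text
clock: 7.17
tcp_pos: [0.5364, -0.0023, 0.1505]
ee_rot: [[0.9, 0.437, 0.012], [0.437, -0.9, 0.0], [0.011, 0.005, -1.0]]
contact_force: [0.4, -0.1, -2.1]
grip_width: 0.0214
grasp_force: 40.1
```

Run:
```python
from h import *
from bench import bot
s=bot.state();print(s["qpos"].round(1));go(s,PAD+Z*(.057+.02)+.003*XS,RP)
```

```text
[-7.500e+00  3.300e+00  2.000e-01  8.620e+01  1.000e-01  1.466e+02]
t 7.17 tcp [ 0.5364 -0.0023  0.1505] w 0.0214 g 40.1 F [ 0.4 -0.1 -2.1]
shift now-axes [ 0.664 -0.954  1.339] | target-axes [-0.07  -1.163  1.336] | turn [ 0.0006 -0.0058  0.3253] deg 39.0
```

>>> {"method": "apply_moves", "body": {"plan": [[[0,0,-0.0594],[0,0,0],-1],[[0,0,-0.0594],[0,0,0],-1],[[0,0,-0.0594],[0,0,0],-1],[[0,0,-0.0594],[0,0,0],-1],[[0,0,-0.0594],[0,0,0],-1]]}}

```text
clock: 7.58
tcp_pos: [0.5359, -0.0024, 0.1496]
ee_rot: [[0.477, 0.879, 0.011], [0.879, -0.477, 0.0], [0.005, 0.009, -1.0]]
contact_force: [0.1, -0.7, -2.1]
grip_width: 0.0215
grasp_force: 40.1
```

>>> {"method": "apply_moves", "body": {"plan": [[[0,0,-0.0594],[0,0,0],-1],[[0,0,-0.0594],[0,0,0],-1],[[0,0,-0.0594],[0,0,0],-1],[[0,0,-0.0594],[0,0,0],-1],[[0,0,-0.0594],[0,0,0],-1]]}}

```text
clock: 8.0
tcp_pos: [0.5359, -0.0024, 0.1496]
ee_rot: [[-0.125, 0.992, 0.011], [0.992, 0.125, 0.0], [-0.001, 0.01, -1.0]]
contact_force: [0.2, 0.7, -1.2]
grip_width: 0.0214
grasp_force: 40.1
```

>>> {"method": "apply_moves", "body": {"plan": [[[0,0,-0.0594],[0,0,0],-1],[[0,0,-0.0594],[0,0,0],-1],[[0,0,-0.0594],[0,0,0],-1],[[0,0,-0.0594],[0,0,0],-1],[[0,0,-0.0594],[0,0,0],-1]]}}

```text
clock: 8.42
tcp_pos: [0.5359, -0.0024, 0.1496]
ee_rot: [[-0.679, 0.734, 0.011], [0.734, 0.679, 0.0], [-0.007, 0.008, -1.0]]
contact_force: [0.2, -0.2, -0.8]
grip_width: 0.0217
grasp_force: 40.1
```

>>> {"method": "apply_moves", "body": {"plan": [[[0,0,-0.0594],[0,0,0],-1],[[0,0,-0.0594],[0,0,0],-1],[[0,0,-0.0594],[0,0,0],-1],[[0,0,-0.0594],[0,0,0],-1],[[0,0,-0.0594],[0,0,0],-1]]}}

```text
clock: 8.83
tcp_pos: [0.5358, -0.0024, 0.1496]
ee_rot: [[-0.98, 0.2, 0.01], [0.2, 0.98, 0.0], [-0.01, 0.002, -1.0]]
contact_force: [0.0, -1.0, -0.9]
grip_width: 0.0216
grasp_force: 40.1
```

>>> {"method": "apply_moves", "body": {"plan": [[[0,0,-0.0594],[0,0,0],-1],[[0,0,-0.0594],[0,0,0],-1],[[0,0,-0.0594],[0,0,0],-1],[[0,0,-0.0594],[0,0,0],-1],[[0,0,-0.0594],[0,0,0],-1]]}}

```text
clock: 9.25
tcp_pos: [0.5359, -0.0024, 0.1496]
ee_rot: [[-0.913, -0.408, 0.01], [-0.408, 0.913, 0.0], [-0.01, -0.004, -1.0]]
contact_force: [0.5, 1.0, -0.9]
grip_width: 0.0214
grasp_force: 40.1
```

>>> {"method": "apply_moves", "body": {"plan": [[[0,0,-0.0594],[0,0,0],-1],[[0,0,-0.0594],[0,0,0],-1],[[0,0,-0.0594],[0,0,0],-1],[[0,0,-0.0594],[0,0,0],-1],[[0,0,-0.0594],[0,0,0],-1]]}}

```text
clock: 9.67
tcp_pos: [0.5359, -0.0024, 0.1496]
ee_rot: [[-0.504, -0.863, 0.011], [-0.864, 0.504, 0.0], [-0.005, -0.009, -1.0]]
contact_force: [0.2, 0.3, -1.0]
grip_width: 0.0216
grasp_force: 40.1
```

>>> {"method": "apply_moves", "body": {"plan": [[[0,0,-0.0594],[0,0,0],-1],[[0,0,-0.0594],[0,0,0],-1],[[0,0,-0.0594],[0,0,0],-1],[[0,0,-0.0594],[0,0,0],-1],[[0,0,-0.0594],[0,0,0],-1]]}}

```text
clock: 10.08
tcp_pos: [0.5359, -0.0024, 0.1496]
ee_rot: [[0.093, -0.996, 0.011], [-0.996, -0.093, 0.0], [0.001, -0.01, -1.0]]
contact_force: [-0.2, 0.3, -1.5]
grip_width: 0.0218
grasp_force: 40.1
```

>>> {"method": "apply_moves", "body": {"plan": [[[0,0,-0.0594],[0,0,0],-1],[[0,0,-0.0594],[0,0,0],-1],[[0,0,-0.0594],[0,0,0],-1],[[0,0,-0.0594],[0,0,0],-1],[[0,0,0],[0,0,0],-1]]}}

```text
clock: 10.5
tcp_pos: [0.5358, -0.0024, 0.1495]
ee_rot: [[0.554, -0.833, 0.01], [-0.833, -0.554, 0.0], [0.006, -0.009, -1.0]]
contact_force: [-0.7, -0.6, -1.6]
grip_width: 0.0213
grasp_force: 40.2
```

Run:
```python
from h import *
from bench import bot
s=bot.state();print(s["qpos"].round(1));go(s,PAD+Z*(.057+.02)+.003*XS,RP)
```

```text
[-7.500e+00  3.300e+00  1.000e-01  8.620e+01  1.000e-01 -1.311e+02]
t 10.5 tcp [ 0.5358 -0.0024  0.1495] w 0.0213 g 40.2 F [-0.7 -0.6 -1.6]
shift now-axes [-0.849 -0.8    1.315] | target-axes [-0.058 -1.168  1.313] | turn [-0.003  -0.0041 -0.3602] deg 43.2
```

>>> {"method": "apply_moves", "body": {"plan": [[[0,0,0],[-0.4,-0.4,0.2],-1],[[0,0,0],[-0.45,-0.4,0.2],-1],[[0,0,-0.051],[0,0,0],-1],[[0,0,-0.051],[0,0,0],-1],[[0,0,-0.051],[0,0,0],-1]]}}

```text
clock: 10.92
tcp_pos: [0.5435, 0.0443, 0.1329]
ee_rot: [[0.788, -0.615, 0.009], [-0.615, -0.788, 0.0], [0.007, -0.006, -1.0]]
contact_force: [0.8, -0.0, -1.4]
grip_width: 0.0214
grasp_force: 40.2
```

>>> {"method": "apply_moves", "body": {"plan": [[[0,0,-0.051],[0,0,0],-1],[[0,0,-0.051],[0,0,0],-1],[[0,0,-0.051],[0,0,0],-1],[[0,0,-0.051],[0,0,0],-1],[[0,0,0],[0,0,0],-1]]}}

```text
clock: 11.33
tcp_pos: [0.5437, 0.0437, 0.1332]
ee_rot: [[0.971, -0.237, 0.01], [-0.237, -0.971, 0.0], [0.009, -0.003, -1.0]]
contact_force: [-0.2, 0.4, -1.8]
grip_width: 0.0216
grasp_force: 40.2
```

```bash
cat >> h.py <<'E'
def casechk(bot,pic=None):
    s=bot.state();p=s["tcp_pos"]
    for n,bx in(("scene",(250,60,420,260)),("top",(280,130,390,260))):
        f=bot.grab_frame(n)
        for nm,lo,hi in(("blue",(105,140,60),(125,255,255)),("white",(0,0,110),(180,60,255))):
            m=hsv(f,lo,hi,bx)
            if m.sum()<5: continue
            P=(cloud(f,m)-PAD)@ST
            P=P[(P[:,2]>.006)&(P[:,2]<.22)&(abs(P[:,1])<.05)&(abs(P[:,0])<.08)]
            if len(P)>5: print(n,nm,len(P),(np.percentile(P,[1,50,99],axis=0)*1000).round(1).tolist())
        if pic: cv2.imwrite(f"pics/{pic}_{n}.png",cv2.resize(f["color"][max(bx[1]-10,0):bx[3]+20,bx[0]-30:bx[2]+20,::-1],None,fx=2.5,fy=2.5))
E
python3 - <<'E'
from h import *
from bench import bot
s=bot.state();print(s["qpos"].round(1));go(s,PAD+Z*(.057+.02)+.003*XS,RP)
casechk(bot,"e")
E
```

```text
[-2.500e+00  4.900e+00 -1.000e-01  8.450e+01  0.000e+00 -1.688e+02]
t 11.33 tcp [0.5437 0.0437 0.1332] w 0.0216 g 40.2 F [-0.2  0.4 -1.8]
shift now-axes [0.005 0.001 0.905] | target-axes [ 0.013 -0.001  0.905] | turn [-0.0013 -0.0045 -0.0047] deg 0.8
scene blue 280 [[-45.7, -9.1, 165.5], [-25.4, 6.8, 185.6], [21.7, 22.6, 210.3]]
scene white 19 [[-46.2, -9.1, 61.3], [-44.6, -5.2, 79.5], [-42.1, 0.1, 154.1]]
```

>>> {"method": "apply_moves", "body": {"plan": [[[-0.001,-0.0045,-0.0045],[0,0,0.3],-1],[[0,0,0],[0,0,0.4],-1],[[0,0,0],[0,0,0.4],-1],[[0,0,0],[0,0,0.1],-1],[[0,0,0],[0,0,0],-1]]}}

```text
clock: 11.85
tcp_pos: [0.5413, 0.0438, 0.0817]
ee_rot: [[0.974, -0.228, -0.006], [-0.228, -0.974, 0.001], [-0.006, 0.001, -1.0]]
contact_force: [-0.4, 0.6, -1.1]
grip_width: 0.0216
grasp_force: 40.2
```

Run:
```python
from h import *
from bench import bot
s=bot.state();go(s,PAD+Z*.057+.003*XS,RP)
casechk(bot,"f")
```

```text
t 11.85 tcp [0.5413 0.0438 0.0817] w 0.0216 g 40.2 F [-0.4  0.6 -1.1]
shift now-axes [ 0.072 -0.012  0.117] | target-axes [ 0.071 -0.012  0.118] | turn [ 0.0003  0.003  -0.0003] deg 0.4
scene blue 262 [[-47.7, -10.2, 113.9], [-27.4, 6.3, 134.5], [22.7, 13.6, 156.4]]
scene white 19 [[-48.0, -9.8, 40.3], [-46.3, -6.5, 68.6], [-6.4, 37.7, 177.0]]
```

View pics/f_scene.png

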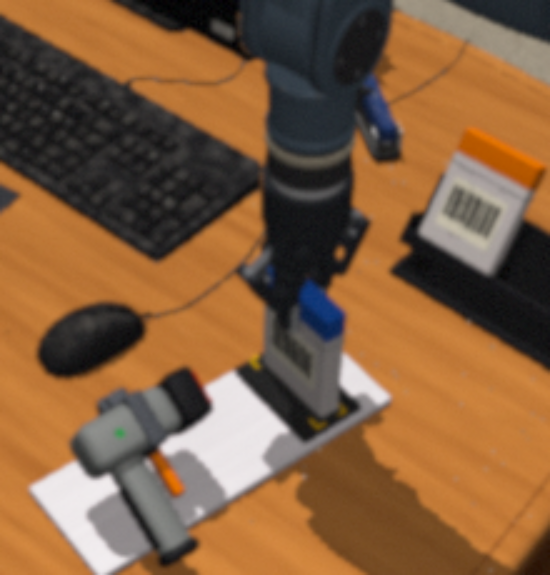

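The label faces the scanner and the foot is hovering between the corner marks, near (320,405) in the crop. Lowering.

>>> {"method": "apply_moves", "body": {"plan": [[[0,0.003,0],[0.07,-0.01,0],-1],[[0,0,0],[0,0,0.05],-1],[[0,0,0],[0,0,0.04],-1],[[0,0,0],[0,0,0],-1],[[0,0,0],[0,0,0],-1]]}}

```text
clock: 12.37
tcp_pos: [0.5461, 0.0435, 0.081]
ee_rot: [[0.974, -0.227, 0.005], [-0.227, -0.974, -0.001], [0.005, -0.0, -1.0]]
contact_force: [-0.2, -0.3, -0.7]
grip_width: 0.0213
grasp_force: 40.2
```

>>> {"method": "apply_moves", "body": {"plan": [[[0,0,0],[0,0,0.03],-1],[[0,0,0],[0,0,0],-1]]}}

```text
clock: 12.53
tcp_pos: [0.546, 0.0435, 0.0795]
ee_rot: [[0.974, -0.227, 0.005], [-0.227, -0.974, -0.001], [0.005, -0.0, -1.0]]
contact_force: [0.4, 0.7, -1.6]
grip_width: 0.0213
grasp_force: 40.2
```

Run:
```python
from h import *
from bench import bot
s=bot.state();go(s,PAD+Z*.057+.003*XS,RP)
casechk(bot)
```

```text
t 12.53 tcp [0.546  0.0435 0.0795] w 0.0213 g 40.2 F [ 0.4  0.7 -1.6]
shift now-axes [-0.045  0.008  0.062] | target-axes [-0.045  0.008  0.062] | turn [-0.0002 -0.0023  0.0004] deg 0.3
scene blue 258 [[-43.2, -10.2, 112.0], [-22.5, 6.7, 132.1], [36.9, 14.9, 151.0]]
scene white 21 [[-43.2, -9.7, 43.0], [-41.1, -5.8, 69.6], [8.4, 49.5, 196.7]]
```

>>> {"method": "apply_moves", "body": {"plan": [[[0,-0.0015,0],[-0.035,0,0.04],-1],[[0,0,0],[0,0,0],-1]]}}

```text
clock: 12.8
tcp_pos: [0.5451, 0.0438, 0.0783]
ee_rot: [[0.974, -0.227, 0.003], [-0.227, -0.974, -0.0], [0.003, -0.0, -1.0]]
contact_force: [0.0, -0.1, -1.5]
grip_width: 0.0213
grasp_force: 40.2
```

>>> {"method": "apply_moves", "body": {"plan": [[[0,0,0],[0,0,0.04],-1],[[0,0,0],[0,0,0],-1]]}}

```text
clock: 12.97
tcp_pos: [0.5451, 0.0439, 0.0783]
ee_rot: [[0.974, -0.227, 0.003], [-0.227, -0.974, -0.0], [0.003, -0.001, -1.0]]
contact_force: [-3.4, 0.3, 6.3]
grip_width: 0.0215
grasp_force: 41.0
```

>>> {"method": "apply_moves", "body": {"plan": [[[0,0,0],[0,0,0.03],-1],[[0,0,0],[0,0,0],-1]]}}

```text
clock: 13.13
tcp_pos: [0.5451, 0.0439, 0.0782]
ee_rot: [[0.974, -0.227, 0.004], [-0.227, -0.974, -0.0], [0.004, -0.001, -1.0]]
contact_force: [-4.5, -0.1, 10.2]
grip_width: 0.0219
grasp_force: 41.6
```

Run:
```python
from h import *
from bench import bot
s=bot.state();go(s,PAD+Z*.057+.003*XS,RP)
casechk(bot)
```

```text
t 13.13 tcp [0.5451 0.0439 0.0782] w 0.0219 g 41.6 F [-4.5 -0.1 10.2]
shift now-axes [-0.02   0.012  0.03 ] | target-axes [-0.02   0.012  0.03 ] | turn [-0.0003 -0.0018  0.0004] deg 0.2
scene blue 258 [[-43.8, -9.4, 112.5], [-23.1, 6.7, 131.0], [26.5, 15.2, 152.7]]
scene white 21 [[-44.9, -9.4, 47.0], [-41.9, -4.9, 66.8], [7.6, 47.6, 191.8]]
```

Contact at about 10 N. Releasing and backing straight up.

>>> {"method": "apply_moves", "body": {"plan": [[[0,0,0],[0,0,-0.03],-1],[[0,0,0],[0,0,0],0],[[0,0,0],[0,0,0],1],[[0,0,0],[0,0,0],1],[[0,0,0],[0,0,0],1]]}}

```text
clock: 13.65
tcp_pos: [0.5445, 0.0438, 0.0758]
ee_rot: [[0.974, -0.227, 0.001], [-0.227, -0.974, -0.0], [0.001, -0.0, -1.0]]
contact_force: [0.3, -0.1, 0.5]
grip_width: 0.069
grasp_force: 0.0
```

>>> {"method": "apply_moves", "body": {"plan": [[[0,0,0],[0,0,0],1],[[0,0,0],[0,0,0],1],[[0,0,0],[0,0,-0.5],1],[[0,0,0],[0,0,-0.8],1],[[0,0,0],[0,0,-0.9],1]]}}

```text
clock: 14.07
tcp_pos: [0.5425, 0.0439, 0.1626]
ee_rot: [[0.974, -0.227, -0.004], [-0.227, -0.974, 0.0], [-0.004, 0.001, -1.0]]
contact_force: [0.6, 0.3, 0.6]
grip_width: 0.085
grasp_force: 0.0
```

>>> {"method": "apply_moves", "body": {"plan": [[[0,0,0],[0,0,-0.9],1],[[0,0,0],[0,0,-0.9],1],[[0,0,0],[0,0,0],1]]}}

```text
clock: 14.32
tcp_pos: [0.5481, 0.0437, 0.2455]
ee_rot: [[0.974, -0.227, 0.016], [-0.227, -0.974, -0.001], [0.016, -0.003, -1.0]]
contact_force: [0.7, 0.0, 1.7]
grip_width: 0.0852
grasp_force: 0.0
```

Run:
```python
from h import *
from bench import bot
s=bot.state();print(s["qpos"].round(1))
TG=GO-.0025*GR[:,1]-GR[:,2]*(.019+.030)
print(TG)
Rh=RG@np.diag([-1,-1,1.])
for r in(RG,Rh):go(s,TG+GR[:,2]*.14,r)
casechk(bot,"g")
```

```text
[  -2.4    6.2   14.2   97.    -0.  -169.3]
[0.5651996  0.24769631 0.02556476]
t 14.32 tcp [0.5481 0.0437 0.2455] w 0.0852 g 0.0 F [0.7 0.  1.7]
shift now-axes [-2.529 -5.059  2.441] | target-axes [-3.392 -5.064  0.89 ] | turn [-0.0015  0.2423 -0.    ] deg 29.1
t 14.32 tcp [0.5481 0.0437 0.2455] w 0.0852 g 0.0 F [0.7 0.  1.7]
shift now-axes [-2.529 -5.059  2.441] | target-axes [3.392 5.064 0.89 ] | turn [0.3765 0.0023 1.452 ] deg 180.0
scene blue 437 [[-44.5, -6.6, 111.1], [-5.9, 8.2, 130.4], [41.4, 13.9, 135.5]]
scene white 15 [[-44.9, -10.6, 39.2], [-42.5, -7.4, 65.7], [-40.6, -4.9, 85.0]]
```

View pics/g_scene.png

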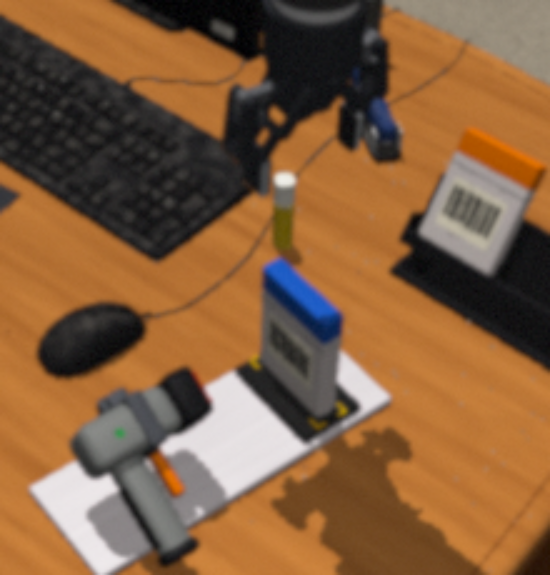

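The case stands upright between the corner marks, its foot around (320,405). Next I'll go over the grip.

>>> {"method": "apply_moves", "body": {"plan": [[[0,0,0],[-0.4,-0.7,0],1],[[0,0,0],[-0.4,-0.8,0],1],[[0,0,0],[-0.4,-0.8,0],1],[[0,0,0],[-0.4,-0.8,0],1],[[0,0,0],[-0.4,-0.8,0],1]]}}

```text
clock: 14.83
tcp_pos: [0.5004, 0.215, 0.234]
ee_rot: [[0.974, -0.227, -0.002], [-0.227, -0.974, -0.001], [-0.001, 0.001, -1.0]]
contact_force: [0.4, 0.5, -0.3]
grip_width: 0.0854
grasp_force: 0.0
```

>>> {"method": "apply_moves", "body": {"plan": [[[0,0,0],[-0.4,-0.8,0],1],[[0,0.0485,0],[0,0,0],1],[[0,0.0485,0],[0,0,0],1],[[0,0.0485,0],[0,0,0],1],[[0,0.0485,0],[0,0,0],1]]}}

```text
clock: 15.25
tcp_pos: [0.4931, 0.2488, 0.2343]
ee_rot: [[0.893, -0.227, 0.389], [-0.207, -0.974, -0.091], [0.399, 0.001, -0.917]]
contact_force: [-1.1, 1.5, -0.4]
grip_width: 0.0857
grasp_force: 0.0
```

>>> {"method": "apply_moves", "body": {"plan": [[[0,0.0485,0],[0,0,0],1],[[0,0,0],[0,0,0],1],[[0,0,0],[0,0,0],1]]}}

```text
clock: 15.5
tcp_pos: [0.4906, 0.2483, 0.2318]
ee_rot: [[0.854, -0.224, 0.47], [-0.195, -0.974, -0.112], [0.483, 0.004, -0.876]]
contact_force: [0.5, 0.1, 0.9]
grip_width: 0.0854
grasp_force: 0.0
```

```bash
cat >> h.py <<'E'
TG=GO-.0025*GR[:,1]-GR[:,2]*(.019+.030)
E
python3 - <<'E'
from h import *
from bench import bot
s=bot.state();print(s["qpos"].round(1))
go(s,TG+GR[:,2]*.1,RG)
E
```

```text
[  32.2  -16.8  -14.5   71.2  -20.2 -138.7]
t 15.5 tcp [0.4906 0.2483 0.2318] w 0.0854 g 0.0 F [0.5 0.1 0.9]
shift now-axes [-0.944 -0.421  2.893] | target-axes [-1.003 -0.41   2.875] | turn [0.001  0.0095 0.0023] deg 1.2
```

>>> {"method": "apply_moves", "body": {"plan": [[[0,0.0095,0.002],[-0.5,-0.2,0.4],1],[[0,0,0],[-0.44,-0.22,0.6],1],[[0,0,0],[0,0,0.8],1],[[0,0,0],[0,0,0.8],1],[[0,0,0],[0,0,0.3],1]]}}

```text
clock: 15.92
tcp_pos: [0.5234, 0.2579, 0.1133]
ee_rot: [[0.842, -0.232, 0.487], [-0.201, -0.973, -0.117], [0.501, 0.001, -0.866]]
contact_force: [-0.8, -0.9, 0.9]
grip_width: 0.0859
grasp_force: 0.0
```

>>> {"method": "apply_moves", "body": {"plan": [[[0,0,0],[0,0,0],1],[[0,0,0],[0,0,0],1]]}}

```text
clock: 16.08
tcp_pos: [0.5239, 0.2588, 0.1175]
ee_rot: [[0.84, -0.233, 0.491], [-0.202, -0.973, -0.116], [0.504, -0.002, -0.864]]
contact_force: [0.2, 1.2, 0.4]
grip_width: 0.0854
grasp_force: 0.0
```

Run:
```python
from h import *
from bench import bot
s=bot.state()
go(s,TG,RG)
f=bot.grab_frame("scene");g=bot.grab_frame("top")
cv2.imwrite("pics/k.png",np.hstack([cv2.resize(f["color"][160:310,220:360,::-1],None,fx=2.8,fy=2.8),cv2.resize(g["color"][140:290,190:330,::-1],None,fx=2.8,fy=2.8)]))
# fingertip check: points of the gripper in tool frame
p=s["tcp_pos"];Rt=s["ee_rot"]
for n,q in(("scene",f),("top",g)):
    Q=(cloud(q,np.ones((400,640),bool))-p)@Rt;Q=Q[(abs(Q[:,0])<.013)&(abs(Q[:,1])<.07)&(abs(Q[:,1])>.036)&(Q[:,2]>-.08)&(Q[:,2]<-.02)]
    if len(Q):
        for sg in(-1,1):
            b=Q[Q[:,1]*sg>0]
            if len(b)>3:print(n,sg,len(b),np.percentile(b,[3,50,97],axis=0).round(4).tolist())
# grip & trigger in tool frame
for n,q in(("scene",f),("top",g)):
    Q=(cloud(q,hsv(q,(0,170,90),(18,255,255),(190,140,330,300)))-GO)@GR;Q=Q[(abs(Q)<.06).all(1)]
    if len(Q)>3:print(n,"trigger in grip frame",len(Q),np.percentile(Q,[3,50,97],axis=0).round(4).tolist())
```

```text
t 16.08 tcp [0.5239 0.2588 0.1175] w 0.0854 g 0.0 F [0.2 1.2 0.4]
shift now-axes [-0.237  0.034  2.523] | target-axes [-0.225  0.035  2.524] | turn [ 0.0004 -0.0023 -0.0026] deg 0.4
top -1 27 [[-0.004, -0.0551, -0.0776], [0.0097, -0.0438, -0.0573], [0.0129, -0.0424, -0.0437]]
top 1 17 [[0.0019, 0.0441, -0.0741], [0.0095, 0.0524, -0.0608], [0.0127, 0.0563, -0.0486]]
scene trigger in grip frame 267 [[-0.0595, -0.0574, -0.0518], [-0.0521, 0.0171, -0.0459], [-0.005, 0.0572, 0.011]]
top trigger in grip frame 83 [[-0.0586, -0.0468, -0.0533], [-0.0471, -0.0262, -0.0427], [0.0172, 0.0586, 0.0096]]
```

View pics/k.png

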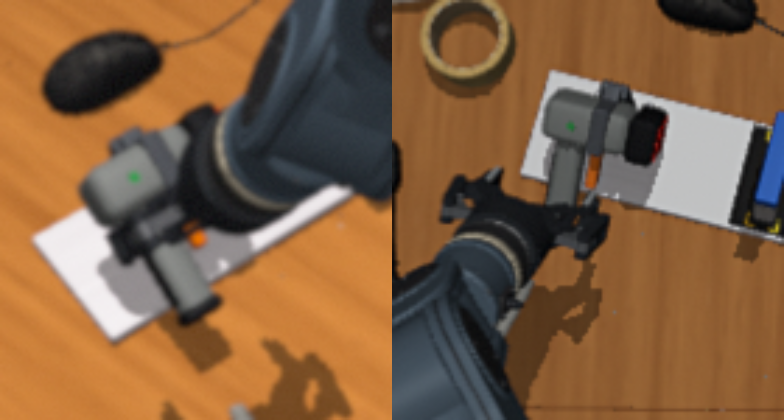

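>>> {"method": "apply_moves", "body": {"plan": [[[0,-0.002,-0.002],[-0.23,0.03,0.2],1],[[0,0,0],[0,0,0.5],1],[[0,0,0],[0,0,0.5],1],[[0,0,0],[0,0,0],1],[[0,0,0],[0,0,0],1]]}}

```text
clock: 16.6
tcp_pos: [0.537, 0.2543, 0.0703]
ee_rot: [[0.844, -0.227, 0.487], [-0.196, -0.974, -0.114], [0.5, 0.001, -0.866]]
contact_force: [-0.5, -0.6, -0.2]
grip_width: 0.0851
grasp_force: 0.0
```

Run:
```python
from h import *
from bench import bot
s=bot.state()
go(s,TG,RG)
```

```text
t 16.6 tcp [0.537  0.2543 0.0703] w 0.0851 g 0.0 F [-0.5 -0.6 -0.2]
shift now-axes [ 6.800e-02 -1.000e-03  1.331e+00] | target-axes [ 6.800e-02 -1.000e-03  1.331e+00] | turn [ 0.0002 -0.      0.0006] deg 0.1
```

>>> {"method": "apply_moves", "body": {"plan": [[[0,0,0],[0.06,0,0.4],1],[[0,0,0],[0,0,0.4],1],[[0,0,0],[0,0,0.3],1],[[0,0,0],[0,0,0],1],[[0,0,0],[0,0,0],1]]}}

```text
clock: 17.02
tcp_pos: [0.5614, 0.2494, 0.0352]
ee_rot: [[0.842, -0.227, 0.489], [-0.196, -0.974, -0.113], [0.502, -0.001, -0.865]]
contact_force: [-0.1, -0.0, 0.4]
grip_width: 0.0853
grasp_force: 0.0
```

Run:
```python
from h import *
from bench import bot
s=bot.state()
go(s,TG,RG)
f=bot.grab_frame("scene");g=bot.grab_frame("top")
p=s["tcp_pos"];Rt=s["ee_rot"]
for n,q in(("scene",f),("top",g)):
    cv2.imwrite(f"pics/m_{n}.png",q["color"][...,::-1])
    Q=(cloud(q,np.ones((400,640),bool))-p)@Rt;Q=Q[(abs(Q[:,0])<.04)&(abs(Q[:,1])<.04)&(abs(Q[:,2]+.034)<.006)]
    if len(Q)>3: print(n,"grip top slab in tool frame",len(Q),np.percentile(Q,[3,50,97],axis=0).round(4).tolist())
```

```text
t 17.02 tcp [0.5614 0.2494 0.0352] w 0.0853 g 0.0 F [-0.1 -0.   0.4]
shift now-axes [-0.033  0.021  0.261] | target-axes [-0.032  0.021  0.261] | turn [-0.0005 -0.001   0.0002] deg 0.1
scene grip top slab in tool frame 31 [[-0.0377, -0.0309, -0.0389], [-0.0195, -0.0184, -0.0358], [0.038, -0.0173, -0.0295]]
top grip top slab in tool frame 8 [[-0.0035, 0.013, -0.0395], [0.0078, 0.0139, -0.0384], [0.0157, 0.0324, -0.0341]]
```

>>> {"method": "apply_moves", "body": {"plan": [[[0,0,0],[-0.03,0.02,0.26],1],[[0,0,0],[0,0,0],1],[[0,0,0],[0,0,0],1]], "force": 30}}

```text
clock: 17.37
tcp_pos: [0.5648, 0.2472, 0.0242]
ee_rot: [[0.843, -0.227, 0.488], [-0.196, -0.974, -0.114], [0.501, 0.0, -0.866]]
contact_force: [0.2, -0.4, -0.3]
grip_width: 0.0856
grasp_force: 0.0
```

>>> {"method": "apply_moves", "body": {"plan": [[[0,0,0],[0,0,0],-1],[[0,0,0],[0,0,0],-1],[[0,0,0],[0,0,0],-1],[[0,0,0],[0,0,0],-1],[[0,0,0],[0,0,0],-1]], "force": 30}}

```text
clock: 17.78
tcp_pos: [0.564, 0.246, 0.0242]
ee_rot: [[0.843, -0.229, 0.486], [-0.197, -0.973, -0.117], [0.5, 0.002, -0.866]]
contact_force: [-7.2, -2.9, 4.1]
grip_width: 0.0402
grasp_force: 32.1
```

>>> {"method": "apply_moves", "body": {"plan": [[[0,0,0],[0,0,0],-1],[[0,0,0],[0,0,0],-1],[[0,0,0],[0,0,0],-1]]}}

```text
clock: 18.03
tcp_pos: [0.564, 0.2459, 0.0242]
ee_rot: [[0.843, -0.229, 0.486], [-0.197, -0.973, -0.117], [0.5, 0.002, -0.866]]
contact_force: [-5.3, -3.0, 4.8]
grip_width: 0.04
grasp_force: 32.1
```

>>> {"method": "apply_moves", "body": {"plan": [[[0,0,0],[0,0,0],-1],[[0,0,0],[0,0,0],-1],[[0,0,0],[0,0,0],-1]], "force": 60}}

```text
clock: 18.28
tcp_pos: [0.564, 0.2463, 0.0243]
ee_rot: [[0.843, -0.229, 0.486], [-0.198, -0.973, -0.116], [0.5, 0.001, -0.866]]
contact_force: [-7.8, -1.1, 4.3]
grip_width: 0.0393
grasp_force: 58.7
```

Run:
```python
from h import *
from bench import bot
s=bot.state();go(s,TG,RG);print(s["grip_width"])
f=bot.grab_frame("scene");g=bot.grab_frame("top")
for n,q in(("scene",f),("top",g)):
    Q=(cloud(q,hsv(q,(0,150,80),(18,255,255),(190,140,330,300)))-GO)@GR;Q=Q[(abs(Q[:,0])<.05)&(abs(Q[:,1])<.045)&(abs(Q[:,2])<.02)]
    print(n,len(Q));print((Q[np.argsort(Q[:,0])][::max(1,len(Q)//12)]*1000).round(0).tolist())
cv2.imwrite("pics/n.png",np.hstack([cv2.resize(f["color"][190:290,230:330,::-1],None,fx=4,fy=4),cv2.resize(g["color"][150:250,220:320,::-1],None,fx=4,fy=4)]))
```

```text
t 18.28 tcp [0.564  0.2463 0.0243] w 0.0393 g 58.7 F [-7.8 -1.1  4.3]
shift now-axes [ 0.035 -0.04  -0.015] | target-axes [ 0.035 -0.04  -0.015] | turn [ 0.001   0.     -0.0004] deg 0.1
0.03930142886761386
scene 1
[[-50.0, -15.0, 11.0]]
top 22
[[4.0, -16.0, 7.0], [6.0, -21.0, 8.0], [7.0, -19.0, 11.0], [8.0, -15.0, 9.0], [9.0, -18.0, 8.0], [10.0, -21.0, 10.0], [11.0, -18.0, 7.0], [13.0, -21.0, 9.0], [14.0, -26.0, 8.0], [15.0, -17.0, 9.0], [15.0, -20.0, 8.0], [15.0, -24.0, 14.0], [16.0, -23.0, 8.0], [17.0, -16.0, 6.0], [17.0, -26.0, 9.0], [17.0, -19.0, 6.0], [18.0, -24.0, 3.0], [19.0, -22.0, 7.0], [20.0, -18.0, 6.0], [21.0, -28.0, 10.0], [21.0, -21.0, 7.0], [23.0, -25.0, 9.0]]
```

View pics/n.png

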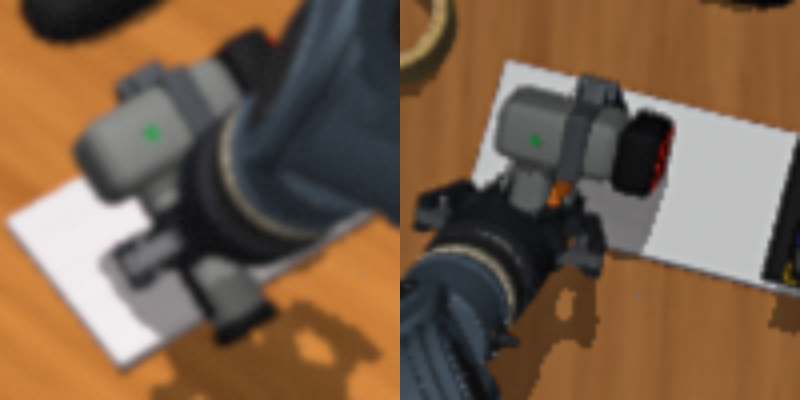

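The trigger's outer face runs inward at about 0.33 rad, and the width held at about 39–40 mm with 30–60 N against a 9 N spring. So it is fully in, and it has been held about 0.6 s. Releasing and backing out.

>>> {"method": "apply_moves", "body": {"plan": [[[0,0,0],[0,0,0],1],[[0,0,0],[0,0,0],1],[[0,0,0],[0,0,0],1],[[0,0,0],[0,0,0],1],[[0,0,0],[0,0,0],1]]}}

```text
clock: 18.8
tcp_pos: [0.5656, 0.2479, 0.0252]
ee_rot: [[0.842, -0.226, 0.489], [-0.196, -0.974, -0.113], [0.502, -0.001, -0.865]]
contact_force: [0.1, -0.4, 0.8]
grip_width: 0.0853
grasp_force: 0.0
```

>>> {"method": "apply_moves", "body": {"plan": [[[0,0,0],[0,0,0],1],[[0,0,0],[0,0,-0.4],1],[[0,0,0],[0,0,-0.7],1],[[0,0,0],[0,0,-0.8],1],[[0,0,0],[0,0,-0.8],1]]}}

```text
clock: 19.22
tcp_pos: [0.5115, 0.2594, 0.1184]
ee_rot: [[0.843, -0.227, 0.487], [-0.196, -0.974, -0.114], [0.501, 0.001, -0.866]]
contact_force: [0.4, 0.1, 0.7]
grip_width: 0.0855
grasp_force: 0.0
```

>>> {"method": "apply_moves", "body": {"plan": [[[0,0,0],[0,0,-0.8],1],[[0,0,0],[0,0,-0.8],1],[[0,0,0],[0,0,-0.8],1],[[0,0,0],[0,0,-0.5],1],[[0,0,0],[0,0,0],1]]}}

```text
clock: 19.63
tcp_pos: [0.457, 0.2754, 0.2257]
ee_rot: [[0.839, -0.225, 0.496], [-0.198, -0.974, -0.107], [0.508, -0.009, -0.862]]
contact_force: [0.9, 0.8, 1.2]
grip_width: 0.0853
grasp_force: 0.0
```

Run:
```python
from h import *
from bench import bot
s=bot.state();go(s,TG,RG)
casechk(bot,"z")
for n in("scene","top"):
    q=bot.grab_frame(n);Q=(cloud(q,hsv(q,(0,150,80),(18,255,255),(190,140,330,300)))-GO)@GR;Q=Q[(abs(Q[:,0])<.05)&(abs(Q[:,1])<.045)&(abs(Q[:,2])<.02)]
    print(n,len(Q),np.percentile(Q,[3,50,97],axis=0).round(3).tolist())
```

```text
t 19.63 tcp [0.457  0.2754 0.2257] w 0.0853 g 0.0 F [0.9 0.8 1.2]
shift now-axes [-0.135  0.112  5.727] | target-axes [-0.085  0.059  5.728] | turn [-0.0043 -0.0042 -0.0009] deg 0.7
scene blue 194 [[-3.6, -7.3, 112.0], [19.4, 8.0, 131.2], [42.3, 13.8, 135.8]]
top blue 272 [[-43.5, -11.9, 119.8], [-1.9, -0.9, 130.0], [43.4, 10.0, 134.8]]
scene 19 [[-0.029, -0.03, 0.005], [-0.008, -0.025, 0.009], [-0.005, -0.018, 0.012]]
top 42 [[-0.012, -0.033, 0.003], [0.004, -0.028, 0.007], [0.022, -0.024, 0.011]]
```

View pics/z_top.png

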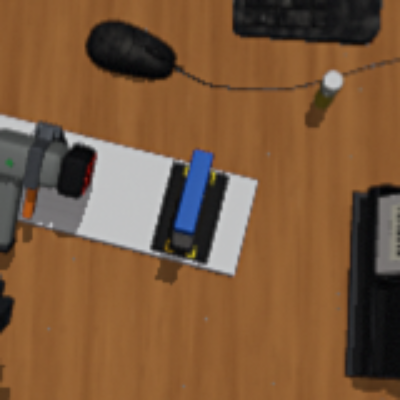

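The top view shows the case standing between the yellow marks at (190,205). It is centred within about 1 mm, the trigger has sprung back, and the arm is clear.

```bash
python3 -c "
from bench import bot
print(bot.hand_in())"
```

```text
the job is handed in; nothing more can be done
None
```

I handed in the job at about 20 s of the 48 s limit: the blue-banded case stands on the pad within the yellow marks, label to the scanner, and the trigger was squeezed fully in for about 0.6 s and then released.

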